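# Turn the last biscuit on the baking sheet

### The arm

A 6-joint arm with a two-finger parallel gripper is mounted at the origin on the work surface. World frame = base frame: x ahead of the robot, y to its left, z up, the work surface at z = 0. Lengths are in m, angles in rad, forces in N, time in s.
With the tool pointing down it reaches from about 0.325 to 0.75 m from the base axis. Payload 7.6 kg.
Tool frame: the origin (TCP) lies midway between the tips of the shut fingers; the grasp point (between the pads) lies 19 mm behind it (env.pinch_z is the distance from the TCP to the grasp point, in m); y points along the fingers, z is the direction in which the jaws open and shut, and the axes are right-handed (so a half turn about y gives the same grasp; the last joint's range is limited). The gripper opens to 85 mm and grips with 20 to 120 N. Pads are 22 mm wide; open, the fingers measure 114 mm over their backs; the gripper's body (76 mm by 85 mm) begins 54 mm behind the grasp point. The pads swing forward as they close: fully open they stand 13 mm farther back than shut.
Start: joints at [-1.354, 0.052, 1.401, -0, 1.689, -0.07], TCP at [0.149, -0.504, 0.231] pointing down, gripper open.
Joint ranges: [-2.9, 2.9], [-0.91, 2.17], [0.12, 2.37], [-1.06, 4.2], [0.26, 2.73], [-2.93, 2.93]. Speed limits (rad/s): [2.57, 2.57, 3.01, 3.14, 3.14, 3.14].

### API

Orientations are given as a unit quaternion [x, y, z, w].
In Python, from cell import env gives the robot as it stands. Calls block until the motion is done:
- env.move_ptp(position, orientation): joint-space move of the TCP to a pose.
- env.move_l(position, rotation=None, max_speed=0.15): straight line of the TCP; rotation=None keeps the orientation; max_speed is the mean speed in m/s.
- env.movej(angles): joint-space move.
- env.move_gripper(opening, effort=None): finger opening in m; effort is the grip in N (None keeps the last); returns when the fingers have stopped.
- env.pause(seconds).
- env.inverse_kinematics(position, orientation): joint angles nearest the present ones, or None.
- env.camera(name): name is "side" or "top" or "wrist"; returns (picture, depth): 384x512x3 uint8, blue, green, red; 384x512 float32, m along the optical axis (not along the pixel's ray), 0 where there is no reading.
- env.camera_params(name): a dict with "fx", "fy", "cx", "cy" (pixels), "R" (3x3) and "t" (3): a world point X has camera coordinates R X + t. Camera axes: x right, y down, z forward; pixel columns grow to the right and rows downward; lengths in m; the calibration is good to about 2 mm. A picture is of the moment at which its call begins: read the wrist's pose just before it. camera_params takes no time and is no camera call; for the wrist camera it gives the pose at the moment of the call.
A pose or a line that the arm cannot do raises env.IKError and nothing moves.
- env.sign_off(): hands the job in, once; it reports no verdict.
Readings, each from a call of its own:
- env.current_time_s(): time.
- env.current_joint_pos(): joint angles.
- env.current_joint_vel(): joint speeds.
- env.current_tau(): joint torques, N m.
- env.current_eef_pos(): TCP position.
- env.current_ee_rot(): TCP orientation.
- env.current_wrist_force(): force on the tool from outside, world axes, zero at the start.
- env.current_torque(): the same for the moment, N m.
- env.current_gripper_width(): finger opening in m.
Only numpy, scipy, OpenCV 4.12 (cv2) and the standard library are available. Lean on these libraries where they do the work, as an engineer would, in place of code of your own. Each camera call takes 0.05 s, during which the arm holds its last target.

### The job

The biscuit on the baking sheet that still shows its scored face has not been turned yet: take the turner from the small tray, slide it under that biscuit without crushing it or shoving the sheet along the bench, and turn the biscuit over so that it lies flat in the sheet, scored face down. Handle it with the turner alone, never with the gripper, leave the other biscuit in the sheet where it is, and finish by laying the turner back in its tray.

Things in the scene. Friction and masses are not known exactly. Their poses are not given: they have to be found in the camera images.
- biscuit: biscuit to turn: rigid disc, 100 mm across, 14 mm thick, 80 g; both rims bevelled (flat faces 88 mm across, bevel rises 3 mm over 6 mm). Origin in its middle; z points out of the scored face. Lies loose, 5 to 45 mm from the far rim, left or right, middle of the sheet free. Slides when pushed (friction about 0.6): back it against a rim to get the blade under. Crumbles if the turner presses it with 18 N or more.
- turned_biscuit: the other biscuit in the sheet, same size, already turned: plain face up (its z axis too points up). In the other half of the sheet near the far rim, about 250 mm from the first. Origin in its middle.
- pan: aluminium baking sheet, 0.75 kg, standing loose on the bench: it slides if shoved with some 5 N. Origin at the centre of its underside; x points to the far rim, y to the left along its long side. Floor 306 (x) by 436 mm (y), its upper face 3 mm above the origin; rims flare outwards by 10 degrees to a rolled edge 27 mm above the origin; outer size 325 by 455 mm.
- turner: cranked turner, 200 g: flat blade, neck rising at its rear, then a straight level handle. Origin at the centre of the blade's underside; x points to the blade's front edge, z up. The neck climbs 50 to 75 mm behind the origin, then a flat tang (underside 40 mm up) meets the handle. Balances 75 mm behind the origin. Starts with its blade on the tray's floor, tang on the tray's near wall, handle outside.
- turner_grip (a point): place to hold the turner: on the centre line of its handle, 135 mm behind the blade's centre and 42.5 mm above the blade's underside. The straight handle is 18 mm wide (y), 24 mm tall (z) and reaches from 30 mm ahead of this point to 90 mm behind it. Axes as the turner's.
- turner_edge (a point): middle of the front edge of the turner's blade, on its underside, 50 mm ahead of the blade's centre. The blade is 100 mm long (x), 75 mm wide (y), 2 mm thick. Axes as the turner's.
- tray: small open black plastic tray, fixed, 155 (x) by 115 (y) by 42 mm tall, walls and floor 2 mm thick. Origin at the centre of its underside; the turner points along its x axis, with the blade's centre about 12 mm ahead of the tray's centre.
Things that resemble listed ones, but are neither listed nor needed, are in the scene too. Leave any green look-alike of the biscuit alone.

How it is judged:
On the way, in this order (a step that is already met when the one before it is completed fails the run):
1. the turner is lifted out of the tray (z of turner in the frame of tray above 0.05 m), for 0.1 s.
2. the biscuit is tipped up by more than 40 degrees, resting against the turner (angle between biscuit's own z axis and vertical above 0.7 rad and contact force between turner and biscuit above 0.03 N), for 0.04 s.
3. the biscuit lies turned over (angle between biscuit's own z axis and vertical above 2.95 rad), for 0.2 s.
At the end, for the whole second after the job is handed in: the biscuit lies at rest flat on the sheet's floor (within 8 degrees), scored face down; the other biscuit is within 20 mm and the sheet within 25 mm of its start; the turner lies released and at rest in the tray, right way up, blade flat on its floor (within 8 degrees, within 30 mm of centred) (angle between biscuit's own z axis and vertical above 3 rad and z of biscuit in the frame of pan between 0.006 and 0.013 m and x of biscuit in the frame of pan between -0.12 and 0.12 m and y of biscuit in the frame of pan between -0.18 and 0.18 m and linear speed of each of biscuit, turner below 0.01 m/s and distance of turned_biscuit from where it was at the start of the episode below 0.02 m and x of turner in the frame of tray between -0.03 and 0.04 m and y of turner in the frame of tray between -0.03 and 0.03 m and z of turner in the frame of tray below 0.012 m and angle between turner's own z axis and vertical below 0.15 rad and distance of pan from where it was at the start of the episode below 0.025 m); the robot touches nothing.
It fails at once if the gripper or the arm touches the biscuit (contact force between any of the fingers, the arm and biscuit above 0.3 N).
It fails at once if the other biscuit is pushed out of its place (by more than 20 mm) (distance of turned_biscuit from where it was at the start of the episode above 0.02 m).
It fails at once if the biscuit is crushed (the turner presses it with more than 18 N) (contact force between turner and biscuit above 18 N).
It fails at once if the baking sheet is shoved along the bench (by more than 25 mm) (distance of pan from where it was at the start of the episode above 0.025 m).
It also fails if it takes over 58 s, if anything falls off the work surface, if the arm or the gripper's body presses on something with over 40 N, if the wrist force passes 120 N, or if a joint passes its speed limit or range.

## Working session

There is one attempt and no reset: what is moved stays moved. The work goes in short steps, each a Python script; the robot and the scene stay as the last script left them, time stands still between calls to the robot, and variables do not carry over. Pictures are saved under pics/ and viewed, and the job is handed in when it is done.

```bash
ls; mkdir -p pics
python3 - <<'E'
from cell import env
import cv2
for n in ("top","side","wrist"):
    p,d=env.camera(n); cv2.imwrite(f"pics/{n}0.png",p)
    import numpy as np; np.save(f"pics/{n}0d.npy",d)
    c=env.camera_params(n); print(n,c)
print(env.current_time_s(),env.pinch_z,env.current_ee_rot(),env.current_gripper_width())
E
```

```text
pics
top {'fx': 375.8867652424934, 'fy': 375.8867652424934, 'cx': 260.0005810429168, 'cy': 192.45180713622895, 'R': array([[ 0.01314807, -0.99987754,  0.00848725],
       [-0.98318567, -0.01447373, -0.18203418],
       [ 0.18213473, -0.00595114, -0.98325557]]), 't': array([-0.09830289,  0.47935452,  0.9084358 ])}
side {'fx': 347.6710421627729, 'fy': 347.6710421627729, 'cx': 257.7303368731475, 'cy': 191.0031766108167, 'R': array([[-0.97666272, -0.21470466, -0.00564217],
       [-0.12414599,  0.58577046, -0.80091244],
       [ 0.17526465, -0.78152088, -0.59875489]]), 't': array([0.43600871, 0.17587838, 0.824365  ])}
wrist {'fx': 285.61491832836373, 'fy': 285.61491832836373, 'cx': 249.97061962812634, 'cy': 190.91823849220975, 'R': array([[ 0.28275701, -0.95919087, -0.00116491],
       [-0.92507259, -0.27302001,  0.26400904],
       [-0.2535531 , -0.07357278, -0.9645195 ]]), 't': array([-0.52361257, -0.03508672,  0.37844512])}
0.15 0.0187 [-0.10110144  0.7002673  -0.69942737  0.10102255] 0.08543105052799643
```

View pics/top0.png

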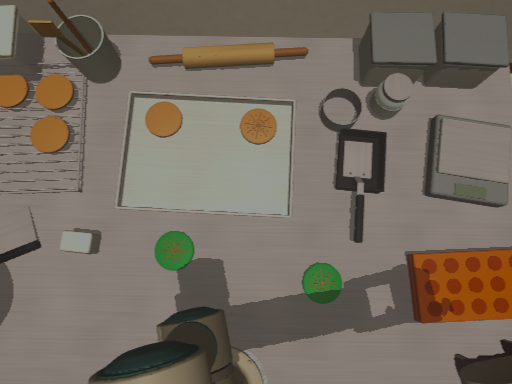

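View pics/side0.png

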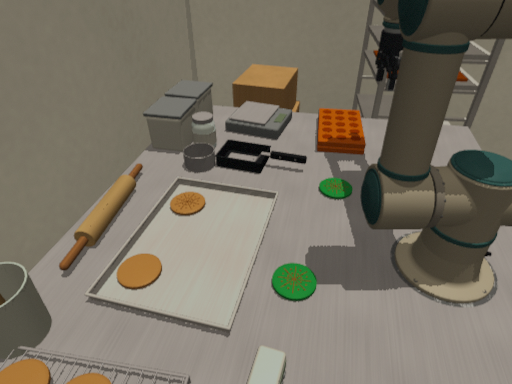

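View pics/wrist0.png

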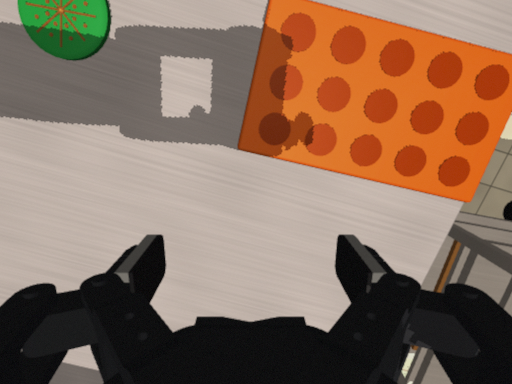

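```bash
cat > h.py <<'E'
import numpy as np, cv2
from cell import env
def ray(c,u,v,z):
    d=c["R"].T@np.array([(u-c["cx"])/c["fx"],(v-c["cy"])/c["fy"],1.0]); o=-c["R"].T@c["t"]
    return o+d*(z-o[2])/d[2]
def proj(c,X):
    q=c["R"]@np.asarray(X)+c["t"]; return np.array([c["fx"]*q[0]/q[2]+c["cx"],c["fy"]*q[1]/q[2]+c["cy"]])
E
python3 - <<'E'
from h import *
p=cv2.imread("pics/top0.png"); s=cv2.imread("pics/side0.png")
a=cv2.resize(p[80:225,105:305],None,fx=4,fy=4,interpolation=cv2.INTER_CUBIC); cv2.imwrite("pics/c1.png",a)
a=cv2.resize(p[120:250,320:420],None,fx=4.5,fy=4.5,interpolation=cv2.INTER_CUBIC); cv2.imwrite("pics/c2.png",a)
for n,im in(("top",p),("side",s)):
    c=env.camera_params(n)
    hsv=cv2.cvtColor(im,cv2.COLOR_BGR2HSV)
    m=cv2.inRange(hsv,(5,120,60),(25,255,255))
    for k in cv2.findContours(m,cv2.RETR_EXTERNAL,cv2.CHAIN_APPROX_NONE)[0]:
        if cv2.contourArea(k)<200: continue
        e=cv2.fitEllipse(k); print(n,"orange",np.round(e[0],1),np.round(e[1],1),ray(c,*e[0],0.012).round(4))
    m=cv2.inRange(hsv,(0,0,0),(180,255,45)) 
    cv2.imwrite(f"pics/dark_{n}.png",m)
    for k in cv2.findContours(m,cv2.RETR_EXTERNAL,cv2.CHAIN_APPROX_NONE)[0]:
        if cv2.contourArea(k)<200: continue
        e=cv2.minAreaRect(k); print(n,"dark",np.round(e[0],1),np.round(e[1],1),round(e[2],1),ray(c,*e[0],0.05).round(4))
E
```

```text
top orange [461.4 285.1] [ 79.1 121.2] [ 0.2567 -0.6023  0.012 ]
top orange [ 49.4 134.2] [35.3 38.6] [0.6376 0.4761 0.012 ]
top orange [257.9 125.8] [34. 35.] [ 0.6704 -0.0837  0.012 ]
top orange [163.4 118.8] [33.9 35.7] [0.6862 0.1732 0.012 ]
top orange [12.1 89.9] [29.4 34.9] [0.7631 0.5925 0.012 ]
top orange [54.1 91.5] [34.1 37.7] [0.7602 0.4773 0.012 ]
top orange [227.9  54.8] [ 20.1 141.9] [0.8789 0.0035 0.012 ]
top orange [45.6 28.2] [14.3 33. ] [0.9517 0.5229 0.012 ]
top dark [483.6 354.7] [17.3 59.4] 72.2 [ 0.1005 -0.6208  0.05  ]
top dark [146.5 357.6] [ 24.9 107.1] 77.5 [0.0855 0.1671 0.05  ]
top dark [188.9 314.2] [10.5 58.7] 78.2 [0.1834 0.0733 0.05  ]
top dark [ 18.8 250.8] [ 8.2 43.3] 67.9 [0.3265 0.4941 0.05  ]
top dark [361.  160.6] [47.5 60.9] 3.9 [ 0.5667 -0.3495  0.05  ]
side orange [ 90.4 378.9] [10.4 45. ] [0.6545 0.4152 0.012 ]
side orange [ 26.3 372.6] [25.2 54.6] [0.7722 0.4298 0.012 ]
side orange [139. 271.] [31.9 45.7] [0.6875 0.176  0.012 ]
side orange [187.4 203.2] [21.6 34.2] [ 0.6713 -0.0819  0.012 ]
side orange [101.8 214.7] [ 20.7 118.8] [0.8838 0.0154 0.012 ]
side orange [340.  131.1] [48.7 53.7] [ 0.2567 -0.627   0.012 ]
side orange [268.3  87.2] [45.3 74.6] [ 0.6203 -1.0383  0.012 ]
side dark [371. 196.] [56. 20.] 90.0 [ 0.1644 -0.1735  0.05  ]
side dark [402.1 173.5] [52.3 13.2] 8.9 [ 0.0686 -0.3074  0.05  ]
side dark [287.8 157. ] [35.5  6.8] 8.7 [ 0.4192 -0.3314  0.05  ]
side dark [242.1 155.6] [51.6 28.1] 9.5 [ 0.5665 -0.3092  0.05  ]
side dark [419.9  65.1] [88.3 57.5] 9.5 [-0.1403 -1.4261  0.05  ]
side dark [405.9  13.1] [34.6 41.3] 22.8 [-0.2413 -2.961   0.05  ]
```

View pics/c1.png

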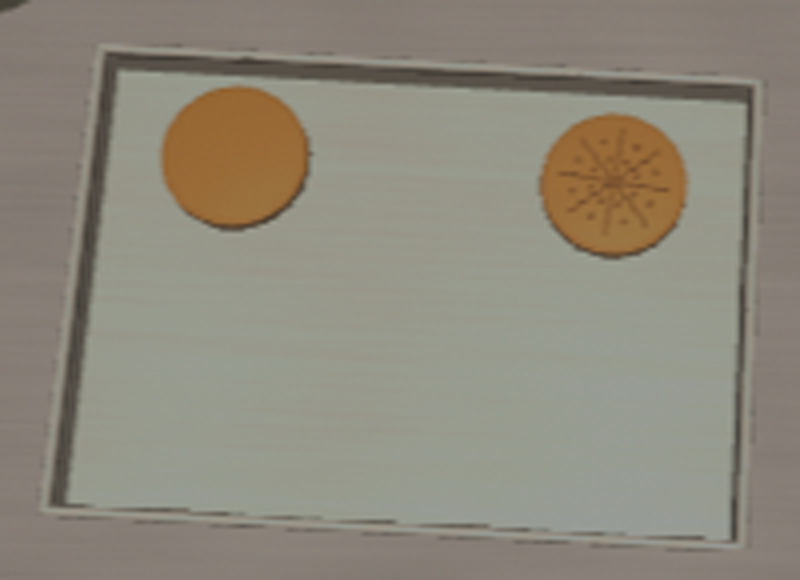

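View pics/c2.png

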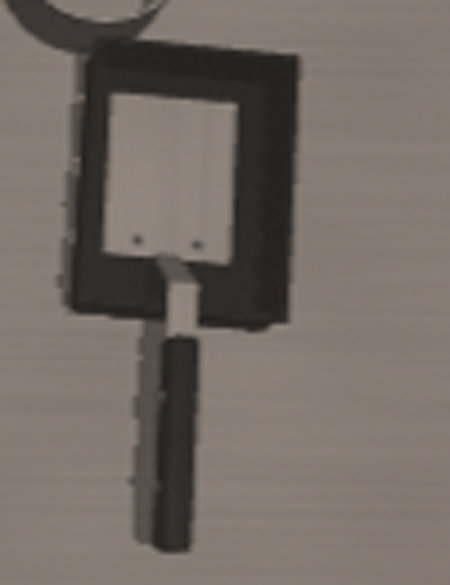

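Run:
```python
from h import *
c=env.camera_params("top"); 
f=lambda pts,z,o,s:np.array([ray(c,x/s+o[0]-.4,y/s+o[1]-.4,z)[:2] for x,y in pts])
rim=f([(98,46),(763,82),(745,548),(40,510)],.025,(105,80),4); print("rim TL TR BR BL",rim.round(4).tolist())
ctr=rim.mean(0); yv=(rim[0]-rim[1])+(rim[3]-rim[2]); xv=(rim[0]-rim[3])+(rim[1]-rim[2])
print("ctr",ctr,"yaw y",np.arctan2(-yv[0],yv[1]),"yaw x",np.arctan2(xv[1],xv[0]),"sizes",np.linalg.norm(yv)/2,np.linalg.norm(xv)/2)
bl=f([(109,93),(239,101),(232,264),(103,251)],.004,(320,120),4.5); print("blade",bl.round(4).tolist(),bl.mean(0))
xv=bl[0]+bl[1]-bl[2]-bl[3]; print("yaw",np.arctan2(xv[1],xv[0]),np.linalg.norm(xv)/2)
hd=f([(163,337),(199,338),(190,552),(152,548)],.0565,(320,120),4.5); print("handle",hd.round(4).tolist(),hd.mean(0))
xv=hd[0]+hd[1]-hd[2]-hd[3]; print("yaw",np.arctan2(xv[1],xv[0]),np.linalg.norm(xv)/2)
tr=f([(88,40),(300,55),(288,322),(70,310)],.042,(320,120),4.5); print("tray",tr.round(4).tolist(),tr.mean(0)); xv=tr[0]+tr[1]-tr[2]-tr[3]; yv=tr[0]-tr[1]+tr[3]-tr[2]; print(np.arctan2(xv[1],xv[0]),np.linalg.norm(xv)/2,np.linalg.norm(yv)/2)
for p in[(257.9,125.8),(163.4,118.8)]: print(ray(c,*p,.014))
import scipy.spatial.transform as t; print(t.Rotation.from_quat(env.current_ee_rot()).as_matrix().round(3), env.current_eef_pos())
```

```text
rim TL TR BR BL [[0.7588, 0.2673], [0.7405, -0.1843], [0.4226, -0.1715], [0.4407, 0.28]]
ctr [0.590646   0.04788677] yaw y -0.04030823161729511 yaw x -0.04010701669197743 sizes 0.4519194820590518 0.31829482915927815
blade [[0.6358, -0.3179], [0.632, -0.3965], [0.531, -0.3881], [0.5378, -0.3116]] [ 0.58417934 -0.35351774]
yaw -0.07332938595015959 0.09978433059554896
handle [[0.4768, -0.3317], [0.4765, -0.3517], [0.3581, -0.3424], [0.36, -0.3218]] [ 0.41784571 -0.33688689]
yaw -0.08145336576326097 0.11799497841994486
tray [[0.6552, -0.2975], [0.648, -0.4213], [0.4891, -0.4068], [0.4942, -0.2832]] [ 0.57164028 -0.35217713]
-0.08962554413906249 0.16057099343108724 0.1238382212145853
[ 0.66963368 -0.08370586  0.014     ]
[0.68539438 0.17259104 0.014     ]
[[-0.959 -0.     0.283]
 [-0.283  0.001 -0.959]
 [-0.    -1.    -0.001]] [ 0.14849047 -0.50332947  0.23067168]
```

```bash
cat >> h.py <<'E'
from scipy.spatial.transform import Rotation as Ro
PAN=np.array([0.5906,0.0479,0.0]); PYAW=-0.0402
S=0.005
OFF=np.array([-0.135,0,0.0425-0.0187+S])
def trot(yaw,pitch,roll): return Ro.from_euler("ZYX",[yaw,pitch,roll])   # pitch>0: nose down; roll<0: left edge down
def tool(p,yaw,pitch=0,roll=0,ref=(0,0,0),flip=False):
    """TCP pose so that the turner-frame point ref sits at world p"""
    R=trot(yaw,pitch,roll); M=np.array([[1,0,0],[0,0,1],[0,-1,0]],float)
    if flip: M=M@np.diag([-1,1,-1])
    return np.asarray(p)+R.apply(OFF-np.asarray(ref)), (R*Ro.from_matrix(M)).as_quat()
def pan(x,y,z): 
    return PAN+Ro.from_euler("Z",PYAW).apply([x,y,z])
def pos2pan(X): return Ro.from_euler("Z",-PYAW).apply(np.asarray(X)-PAN)
E
python3 - <<'E'
from h import *
print("bisc",pos2pan([.670,-.0835,0]),"other",pos2pan([.686,.174,0]))
for fl in(False,True):
    print("flip",fl)
    def t(n,p,*a,**k):
        q=env.inverse_kinematics(*tool(p,*a,flip=fl,**k)); print(n,None if q is None else np.round(q,2))
    t("pick",[.584,-.352,.002],-.078); t("pick hi",[.584,-.352,.12],-.078)
    t("entry",pan(-.02,-.13,.01),PYAW,.09); t("in",pan(.09,-.13,.003),PYAW,.0)
    for r in(0,20,40,60,70,80,90,100): t(f"roll-{r}",pan(0,-.08,.08),PYAW,0,-np.radians(r))
    for r in(20,40,60,80,90): t(f"roll+{r}",pan(0,0,.08),PYAW,0,np.radians(r))
E
```

```text
bisc [ 0.08461671 -0.12810282  0.        ] other [0.09025507 0.12983217 0.        ]
flip False
pick [-0.72  0.32  1.51 -0.    1.31 -2.21]
pick hi [-0.72  0.2   1.4  -0.    1.54 -2.21]
entry [-0.25  0.03  1.8  -0.02  1.4  -1.77]
in [-0.21  0.27  1.57 -0.    1.3  -1.75]
roll-0 [-0.14 -0.08  1.78 -0.    1.44 -1.67]
roll-20 [ 0.09 -0.03  1.77 -0.35  1.46 -1.39]
roll-40 [ 0.28  0.12  1.73 -0.66  1.55 -1.15]
roll-60 [ 0.41  0.33  1.67 -0.91  1.7  -0.97]
roll-70 [ 0.45  0.45  1.64 -1.02  1.79 -0.9 ]
roll-80 None
roll-90 None
roll-100 None
roll+20 [-0.2  -0.05  1.79  0.35  1.46 -1.78]
roll+40 [-0.39  0.07  1.79  0.65  1.57 -2.02]
roll+60 [-0.52  0.27  1.76  0.89  1.71 -2.21]
roll+80 [-0.59  0.51  1.7   1.08  1.88 -2.34]
roll+90 [-0.6   0.64  1.66  1.18  1.98 -2.38]
flip True
pick [-0.72  0.32  1.51 -0.    1.31  0.93]
pick hi [-0.72  0.2   1.4  -0.    1.54  0.93]
entry [-0.25  0.03  1.8  -0.02  1.4   1.37]
in [-0.21  0.27  1.57  0.    1.3   1.4 ]
roll-0 [-0.14 -0.08  1.78  0.    1.44  1.47]
roll-20 [ 0.09 -0.03  1.77 -0.35  1.46  1.75]
roll-40 [ 0.28  0.12  1.73 -0.66  1.55  2.  ]
roll-60 [ 0.41  0.33  1.67 -0.91  1.7   2.17]
roll-70 [ 0.45  0.45  1.64 -1.02  1.79  2.24]
roll-80 None
roll-90 None
roll-100 None
roll+20 [-0.2  -0.05  1.79  0.35  1.46  1.37]
roll+40 [-0.39  0.07  1.79  0.65  1.57  1.12]
roll+60 [-0.52  0.27  1.76  0.89  1.71  0.94]
roll+80 [-0.59  0.51  1.7   1.08  1.88  0.81]
roll+90 [-0.6   0.64  1.66  1.18  1.98  0.76]
```

```bash
sed -i 's/flip=False):/flip=True):/' h.py
python3 - <<'E'
from h import *
B=[.584,-.3505,.002]
print(env.current_time_s(),env.current_wrist_force().round(2))
p,q=tool(B,-.078); 
env.move_ptp(p+[0,0,.10],q); print(env.current_time_s())
im,d=env.camera("wrist"); cv2.imwrite("pics/w1.png",im); np.save("pics/w1d.npy",d)
im,d=env.camera("side"); cv2.imwrite("pics/s1.png",im)
print(env.current_eef_pos(),p, env.current_joint_pos().round(2),env.current_wrist_force().round(2))
c=env.camera_params("wrist"); print(proj(c,[.4496,-.3395,.0565]),proj(c,[.36,-.332,.0565]))
E
```

```text
0.15 [-0.48 -0.1  -0.75]
1.4917
[ 0.44885834 -0.34096228  0.13128845] [ 0.44941046 -0.33998067  0.0308    ] [-0.72  0.21  1.43 -0.    1.5   0.94] [ 0.2  -0.3   0.56]
[248.69443737 197.59739082] [248.40431594 295.68301641]
```

View pics/w1.png

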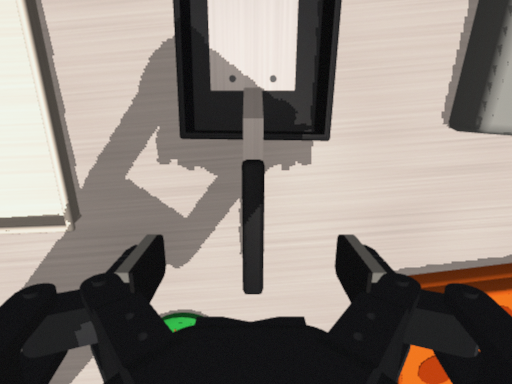

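View pics/s1.png

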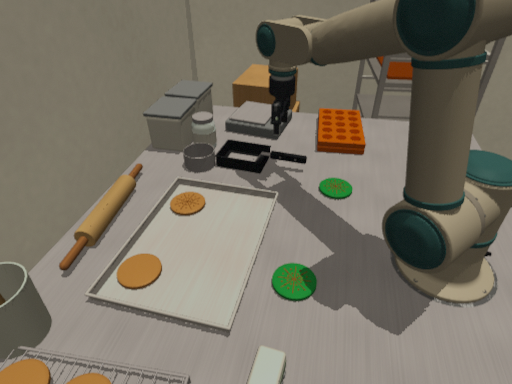

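Run:
```python
from h import *
c=env.camera_params("wrist")
F=ray(c,253.5,160.5,.0565); R=ray(c,253,291,.0565); print(F,R,np.linalg.norm(F-R), np.arctan2(F[1]-R[1],F[0]-R[0]))
bl=[ray(c,*p,.004) for p in[(210.5,91),(296,91)]]; print(bl, (bl[0]+bl[1])/2)
tr=[ray(c,*p,.042) for p in[(181,136),(330,136)]]; print("tray near wall outer corners",tr)
```

```text
[ 0.47894351 -0.34557637  0.0565    ] [ 0.36438008 -0.33638645  0.0565    ] 0.11493142814951493 -0.08004548013866074
[array([ 0.53598458, -0.31198757,  0.004     ]), array([ 0.52990809, -0.38831784,  0.004     ])] [ 0.53294633 -0.3501527   0.004     ]
tray near wall outer corners [array([ 0.50091748, -0.28919946,  0.042     ]), array([ 0.49142991, -0.40819578,  0.042     ])]
```

Run:
```python
from h import *
B=[.5835,-.354,.002]
p,q=tool(B,-.08); 
env.move_l(p+[0,0,.05],q,max_speed=.2); env.move_l(p,q,max_speed=.1)
print(env.current_time_s(),env.current_eef_pos(),p,env.current_wrist_force().round(2))
env.move_gripper(0.0,effort=100); print(env.current_time_s(),env.current_gripper_width(),env.current_wrist_force().round(2))
env.move_l(p+[0,0,.02],max_speed=.1); print(env.current_wrist_force().round(2))
env.move_l(p+[0,0,.12],max_speed=.2); env.pause(.2)
print(env.current_time_s(),env.current_wrist_force().round(2),env.current_torque().round(3),env.current_eef_pos())
for n in("wrist","side"):
    im,d=env.camera(n); cv2.imwrite(f"pics/{n}2.png",im)
```

```text
2.6417 [ 0.44934816 -0.34352331  0.03161421] [ 0.44893177 -0.34321152  0.0308    ] [-0.08  0.11  0.24]
3.275 0.016155264232399835 [-1.55  1.52  2.76]
[ 0.09  0.43 -1.36]
4.475 [ 1.58  0.89 -2.35] [-0.062  0.151 -0.007] [ 0.44831244 -0.34267846  0.14877092]
```

View pics/wrist2.png

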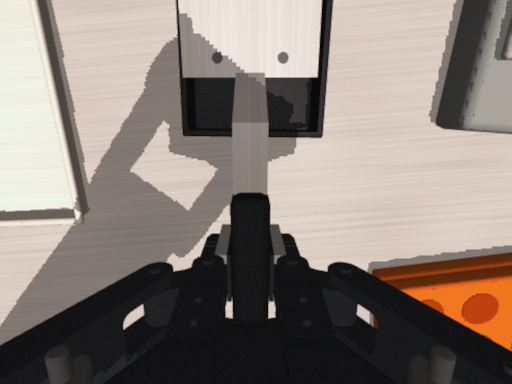

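View pics/side2.png

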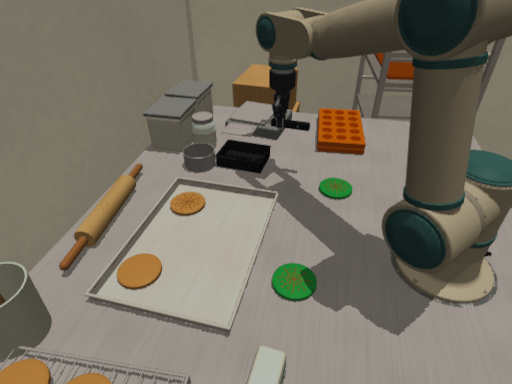

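Run:
```python
from h import *
c=env.camera_params("wrist"); im,d=env.camera("wrist")
def P(u,v):
    z=d[v,u]; return c["R"].T@(np.array([(u-c["cx"])/c["fx"]*z,(v-c["cy"])/c["fy"]*z,z])-c["t"])
pts=np.array([P(u,v) for v in range(4,74,5) for u in range(190,312,10)]); 
pts=pts[np.isfinite(pts).all(1)]
A=np.c_[pts[:,:2],np.ones(len(pts))]; k,r,_,_=np.linalg.lstsq(A,pts[:,2],rcond=None); print(k,np.sqrt(r/len(pts)),pts.mean(0))
q=Ro.from_quat(env.current_ee_rot()); tcp=env.current_eef_pos()
M=np.array([[1,0,0],[0,0,1],[0,-1,0]],float)@np.diag([-1,1,-1])
Rt=q*Ro.from_matrix(M).inv(); print(Rt.as_euler("ZYX"))
loc=Rt.inv().apply(pts-tcp)+OFF; A=np.c_[loc[:,:2],np.ones(len(loc))]; k,r,_,_=np.linalg.lstsq(A,loc[:,2],rcond=None); print("plane in nominal turner frame",k)
for u,v in[(183,77),(317,77),(217,57),(283,57)]: print((u,v),(Rt.inv().apply(ray(c,u,v,pts[:,2].mean())-tcp)+OFF).round(4))
f=np.array([np.r_[env.current_wrist_force(),env.current_torque()] for i in range(5) if env.pause(.04) is None]); print(f.round(2))
```

```text
[-0.33775634  0.0311327   0.32102062] [0.01211246] [ 0.55310077 -0.35082654  0.12328516]
[-0.08001956  0.00115711  0.00082503]
plane in nominal turner frame [-0.33950828  0.0035066  -0.00800895]
(183, 77) [-0.0503  0.0378  0.0022]
(317, 77) [-0.0504 -0.0364  0.0023]
(217, 57) [-0.0402  0.0186  0.0022]
(283, 57) [-0.0402 -0.0173  0.0023]
[]
```

Run:
```python
from h import *
c=env.camera_params("wrist"); im,d=env.camera("wrist")
def P(u,v):
    z=d[v,u]; return c["R"].T@(np.array([(u-c["cx"])/c["fx"]*z,(v-c["cy"])/c["fy"]*z,z])-c["t"])
q=Ro.from_quat(env.current_ee_rot()); tcp=env.current_eef_pos()
M=np.array([[1,0,0],[0,0,1],[0,-1,0]],float)@np.diag([-1,1,-1])
Rt=q*Ro.from_matrix(M).inv()
for v in (2,15,30,45,60,70): print(v,[tuple((Rt.inv().apply(P(u,v)-tcp)+OFF).round(4)) for u in(195,225,275,305)])
f=[]
for i in range(6): env.pause(.04); f.append(np.r_[env.current_wrist_force(),env.current_torque()])
print(np.array(f).round(2),env.current_time_s())
```

```text
2 [(np.float64(-0.0137), np.float64(0.0292), np.float64(0.0022)), (np.float64(-0.0137), np.float64(0.0136), np.float64(0.0023)), (np.float64(-0.0131), np.float64(-0.0126), np.float64(0.0005)), (np.float64(-0.0134), np.float64(-0.0282), np.float64(0.0015))]
15 [(np.float64(-0.0193), np.float64(0.0297), np.float64(0.0009)), (np.float64(-0.0194), np.float64(0.0138), np.float64(0.0013)), (np.float64(-0.0199), np.float64(-0.0126), np.float64(0.0029)), (np.float64(-0.0197), np.float64(-0.0284), np.float64(0.0022))]
30 [(np.float64(-0.0266), np.float64(0.03), np.float64(0.0016)), (np.float64(-0.0267), np.float64(0.0139), np.float64(0.0021)), (np.float64(-0.0268), np.float64(-0.0128), np.float64(0.0022)), (np.float64(-0.0268), np.float64(-0.0288), np.float64(0.0021))]
45 [(np.float64(-0.0339), np.float64(0.0304), np.float64(0.0013)), (np.float64(-0.0341), np.float64(0.014), np.float64(0.0022)), (np.float64(-0.0339), np.float64(-0.013), np.float64(0.0012)), (np.float64(-0.0338), np.float64(-0.0293), np.float64(0.0012))]
60 [(np.float64(-0.0414), np.float64(0.0307), np.float64(0.0016)), (np.float64(-0.0413), np.float64(0.0143), np.float64(0.001)), (np.float64(-0.0413), np.float64(-0.0132), np.float64(0.0009)), (np.float64(-0.0414), np.float64(-0.0297), np.float64(0.0015))]
70 [(np.float64(-0.0465), np.float64(0.031), np.float64(0.0014)), (np.float64(-0.0465), np.float64(0.0144), np.float64(0.0014)), (np.float64(-0.0465), np.float64(-0.0133), np.float64(0.0016)), (np.float64(-0.0463), np.float64(-0.0301), np.float64(0.0002))]
[[-0.75 -1.   -0.82  0.01  0.12 -0.03]
 [-0.26 -0.76 -0.91 -0.01  0.11 -0.01]
 [ 0.47 -1.09 -1.09  0.03  0.14 -0.  ]
 [ 0.2   0.31 -0.91  0.01  0.09 -0.02]
 [-0.05  0.03 -3.24  0.01  0.08  0.03]
 [ 0.2   0.19 -1.29  0.02  0.12  0.03]] 5.1333
```

```bash
cat >> h.py <<'E'
E=(0.05,0,0)
def ft(n=4,dt=.02):
    a=[]
    for i in range(n):
        a.append(np.r_[env.current_wrist_force(),env.current_torque()])
        if i<n-1: env.pause(dt)
    return np.mean(a,0)
def snap(*names,tag=""):
    for n in names:
        im,d=env.camera(n); cv2.imwrite(f"pics/{n}{tag}.png",im); np.save(f"pics/{n}{tag}d.npy",d)
E
python3 - <<'E'
from h import *
yb=-.128; pt=.07; xe=.012
env.move_ptp(*tool(pan(xe,yb,.07),PYAW,pt,ref=E)); print(env.current_time_s())
env.move_l(*tool(pan(xe,yb,.012),PYAW,pt,ref=E),max_speed=.12)
t,q=tool(pan(xe,yb,.012),PYAW,pt,ref=E); print(env.current_time_s(),env.current_eef_pos()-t)
b=ft(6); print("base",b.round(2))
z=.012
while z>-.004:
    z-=.0015; t,q=tool(pan(xe,yb,z),PYAW,pt,ref=E); env.move_l(t,q,max_speed=.05); f=ft(3); print(round(z,4),(env.current_eef_pos()-t).round(4)[2],(f-b).round(2)[[0,2,4]],env.current_time_s())
    if f[4]-b[4]<-.12: break
snap("top","side","wrist",tag="3")
E
```

```text
6.2
6.8333 [ 0.00048569 -0.00045165  0.00059981]
base [ 0.05 -0.03 -1.95 -0.01  0.07  0.  ]
0.0105 0.0003 [ 0.06  0.54 -0.03] 7.2
0.009 -0.0001 [-0.37 -0.14 -0.03] 7.4833
0.0075 -0.0001 [-0.01 -0.62 -0.03] 7.7667
0.006 -0.0001 [ 0.29 -0.53 -0.  ] 8.05
0.0045 -0.0001 [ 0.16 -0.07 -0.03] 8.3333
0.003 -0.0 [ 0.3   0.21 -0.04] 8.6167
0.0015 0.0002 [-0.79  1.74 -0.27] 8.9
```

Run:
```python
import cv2
a=cv2.imread("pics/top3.png")[80:250,105:305]; cv2.imwrite("pics/top3c.png",cv2.resize(a,None,fx=3,fy=3,interpolation=cv2.INTER_CUBIC))
a=cv2.imread("pics/side3.png")[130:330,80:320]; cv2.imwrite("pics/side3c.png",cv2.resize(a,None,fx=3,fy=3,interpolation=cv2.INTER_CUBIC))
```

```text
(no output)
```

View pics/top3c.png

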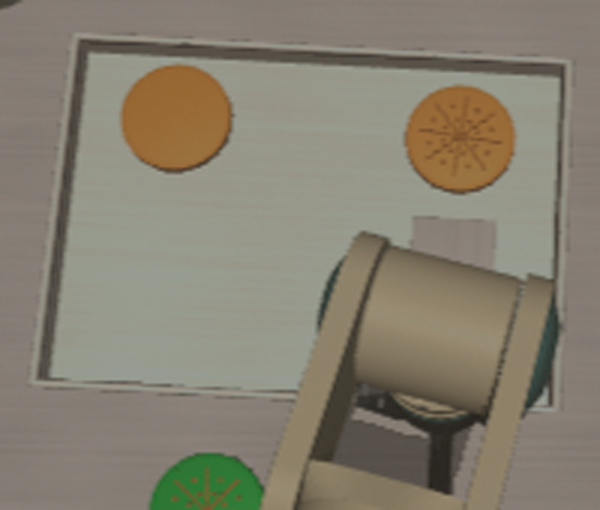

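View pics/side3c.png

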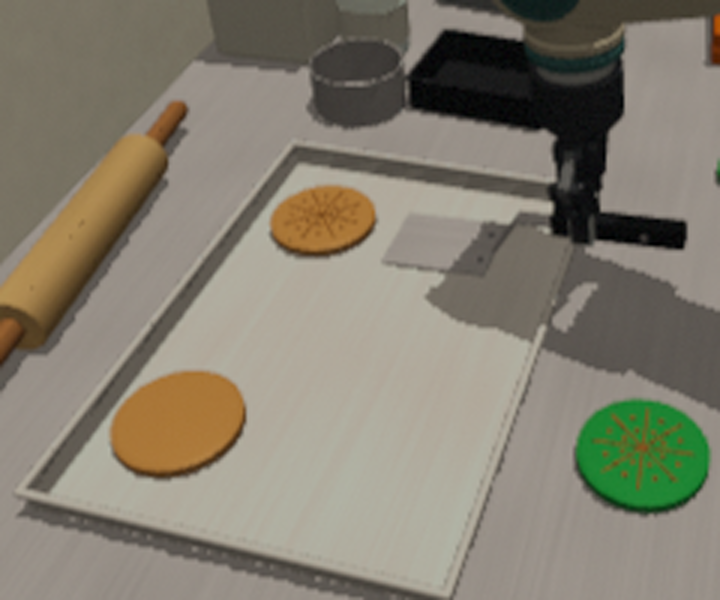

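View pics/wrist3.png

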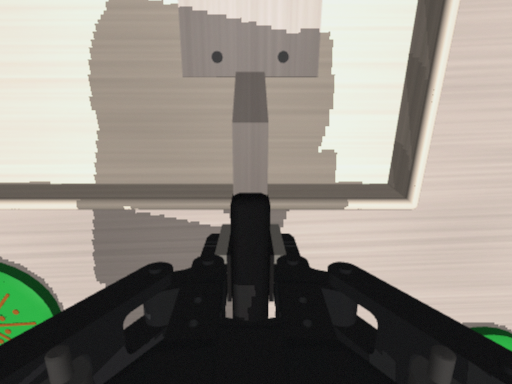

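Run:
```python
from h import *
yb=-.131; pt=.07; z=.0022; b=np.array([.05,-.03,-1.95,-.01,.07,0])
b=b
for xe in (.025,.04,.05,.06,.068,.076):
    t,q=tool(pan(xe,yb,z),PYAW,pt,ref=E); env.move_l(t,q,max_speed=.06); f=ft(3)-b
    print(xe,round(z,4),f.round(2)[[0,1,2,4]],round(env.current_time_s(),2))
    if abs(f[0])>3.5: print("STOP"); break
    if f[4]<-.35: z+=.0005
    if f[4]>-.05: z-=.0005
snap("top","side",tag="4")
a=cv2.imread("pics/top4.png")[80:250,105:305]; cv2.imwrite("pics/top4c.png",cv2.resize(a,None,fx=3,fy=3,interpolation=cv2.INTER_CUBIC))
a=cv2.imread("pics/side4.png")[130:330,80:320]; cv2.imwrite("pics/side4c.png",cv2.resize(a,None,fx=3,fy=3,interpolation=cv2.INTER_CUBIC))
```

```text
0.025 0.0022 [ 0.35 -0.25  0.58 -0.41] 9.46
0.04 0.0027 [ 0.29 -0.17  0.8  -0.25] 9.89
0.05 0.0027 [ 0.04 -0.19  1.03 -0.2 ] 10.24
0.06 0.0027 [ 0.79 -0.01  0.34 -0.23] 10.59
0.068 0.0027 [ 0.74 -0.1   0.18 -0.24] 10.91
0.076 0.0027 [ 0.5   0.46  0.15 -0.21] 11.22
```

View pics/top4c.png

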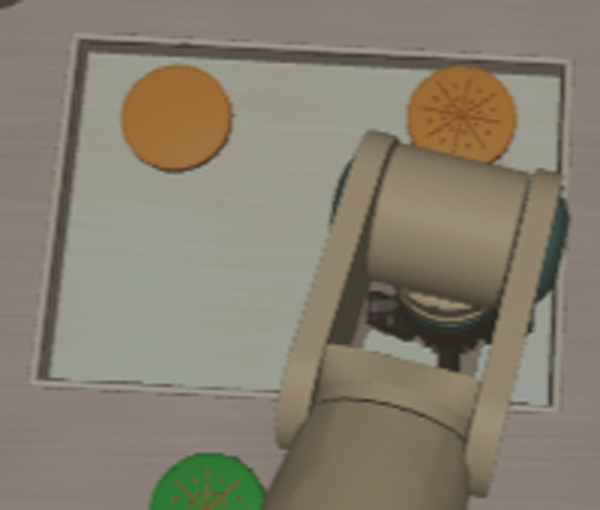

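View pics/side4c.png

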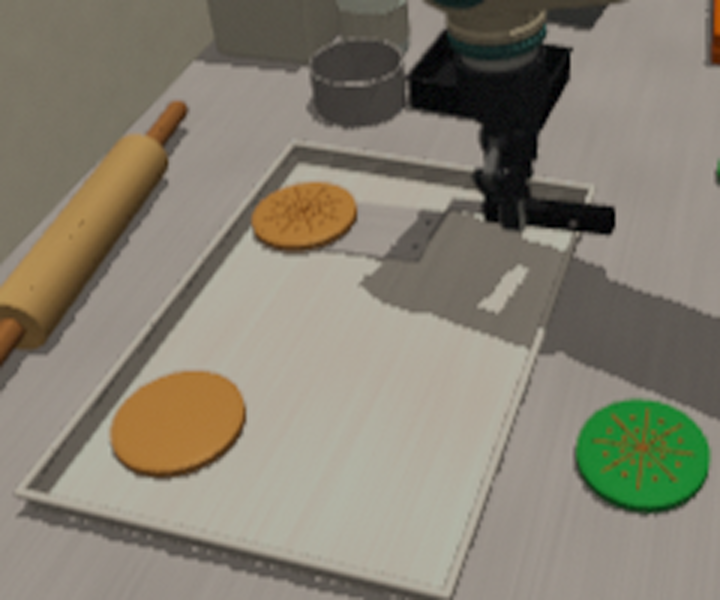

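Run:
```python
from h import *
yb=-.131; pt=.07; z=.0027; b=np.array([.05,-.03,-1.95,-.01,.07,0])
for xe in (.086,.096,.106,.116,.126,.134,.141):
    t,q=tool(pan(xe,yb,z),PYAW,pt,ref=E); env.move_l(t,q,max_speed=.06); f=ft(3)-b
    print(xe,round(z,4),f.round(2)[[0,1,2,4]],round(env.current_time_s(),2))
    if abs(f[0])>3.5: print("STOP"); break
    if f[4]<-.35: z+=.0005
snap("top","side","wrist",tag="5")
a=cv2.imread("pics/side5.png")[130:330,80:320]; cv2.imwrite("pics/side5c.png",cv2.resize(a,None,fx=3,fy=3,interpolation=cv2.INTER_CUBIC))
```

```text
0.086 0.0027 [ 0.71 -0.17  0.98 -0.23] 11.68
0.096 0.0027 [ 0.94  0.24  0.6  -0.25] 12.03
0.106 0.0027 [ 0.54  0.13  0.74 -0.23] 12.38
0.116 0.0027 [ 0.5  -0.21  0.53 -0.23] 12.72
0.126 0.0027 [ 0.41 -0.39  0.38 -0.25] 13.07
0.134 0.0027 [ 0.62  0.28  0.13 -0.21] 13.39
0.141 0.0027 [ 0.81 -0.01  0.22 -0.23] 13.69
```

View pics/side5c.png

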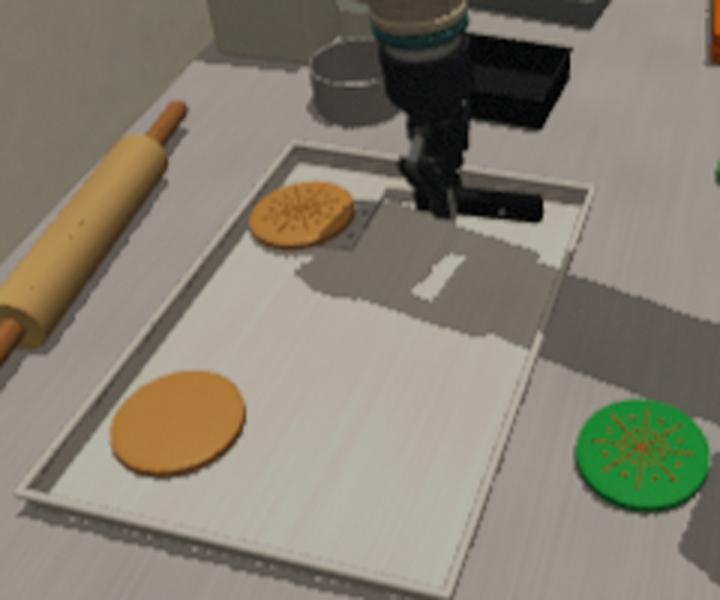

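View pics/wrist5.png

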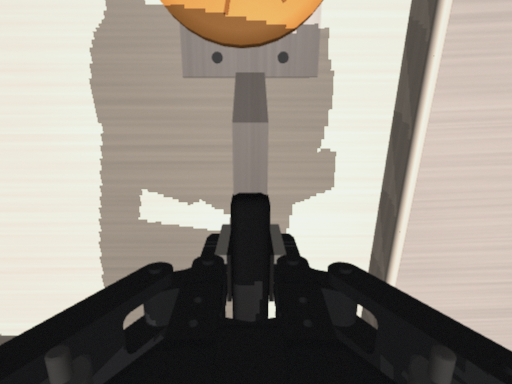

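```bash
cat >> h.py <<'E'
RE=(0,-.0375,0)
def rp(x,y,ze,deg): return tool(pan(x,y,.003+ze),PYAW,-.03*(deg<30),np.radians(deg),ref=RE)
E
python3 - <<'E'
from h import *
X=-.035
for a in [(X,.045,.05,0),(X,.04,.012,20),(X,.036,.007,35),(X,.036,.006,45),(X,.036,.008,60),(X,.036,.02,70),(X,.036,.045,80),(X,-.01,.045,82),(X,-.01,.08,80)]:
    q=env.inverse_kinematics(*rp(*a)); print(a,None if q is None else np.round(q,2), rp(*a)[0].round(3))
E
```

```text
(-0.035, 0.045, 0.05, 0) [ 0.24 -0.09  1.85 -0.01  1.35  1.85] [0.423 0.137 0.078]
(-0.035, 0.04, 0.012, 20) [-0.03 -0.1   1.96  0.37  1.27  1.47] [0.422 0.12  0.051]
(-0.035, 0.036, 0.007, 35) [-0.22 -0.02  1.95  0.61  1.38  1.22] [0.423 0.105 0.055]
(-0.035, 0.036, 0.006, 45) [-0.33  0.05  1.95  0.75  1.45  1.07] [0.422 0.097 0.056]
(-0.035, 0.036, 0.008, 60) [-0.45  0.22  1.91  0.92  1.6   0.89] [0.422 0.085 0.058]
(-0.035, 0.036, 0.02, 70) [-0.51  0.32  1.88  1.01  1.71  0.82] [0.422 0.076 0.068]
(-0.035, 0.036, 0.045, 80) [-0.55  0.4   1.85  1.1   1.84  0.79] [0.421 0.069 0.09 ]
(-0.035, -0.01, 0.045, 82) [-0.64  0.47  1.78  1.06  1.93  0.76] [0.419 0.021 0.089]
(-0.035, -0.01, 0.08, 80) [-0.63  0.36  1.8   1.07  1.94  0.84] [0.419 0.023 0.125]
```

Run:
```python
from h import *
yb=-.131
env.move_l(*tool(pan(.140,yb,.005),PYAW,.0,ref=E),max_speed=.04)
env.move_l(*tool(pan(.138,yb,.008),PYAW,-.04,ref=E),max_speed=.04)
env.move_l(*tool(pan(.125,yb,.055),PYAW,-.04,ref=E),max_speed=.08)
print(env.current_time_s(),ft(3).round(2))
snap("side",tag="6")
env.move_l(*tool(pan(.0,yb,.06),PYAW,-.03,ref=E),max_speed=.12)
env.move_l(*rp(-.035,.045,.05,0),max_speed=.12)
print(env.current_time_s(),ft(3).round(2))
snap("top","side","wrist",tag="7")
a=cv2.imread("pics/side7.png")[130:330,80:320]; cv2.imwrite("pics/side7c.png",cv2.resize(a,None,fx=3,fy=3,interpolation=cv2.INTER_CUBIC))
```

```text
15.3083 [ 0.26 -0.62 -2.87  0.01  0.32 -0.02]
18.5167 [-0.53  0.56 -3.16  0.01  0.28  0.  ]
```

View pics/side7c.png

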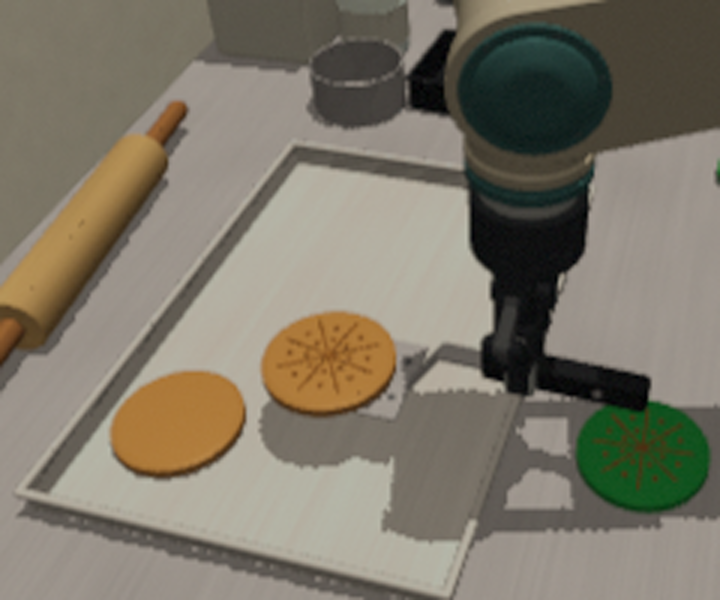

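View pics/wrist7.png

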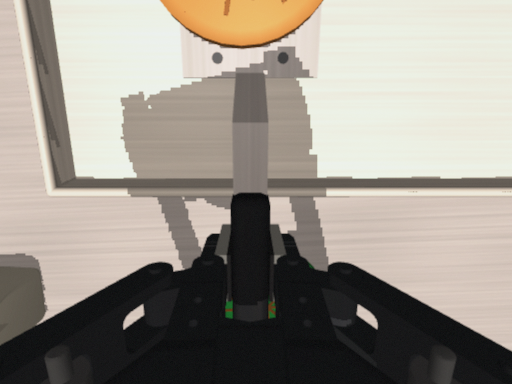

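Run:
```python
from h import *
X=-.035
for a in [(X,.040,.012,20),(X,.036,.007,35),(X,.036,.006,45)]:
    env.move_l(*rp(*a),max_speed=.06); print(a,env.current_time_s(),ft(3).round(2))
snap("top","side",tag="8")
a=cv2.imread("pics/side8.png")[130:330,80:320]; cv2.imwrite("pics/side8c.png",cv2.resize(a,None,fx=3,fy=3,interpolation=cv2.INTER_CUBIC))
```

```text
(-0.035, 0.04, 0.012, 20) 19.3833 [-0.46  0.15 -2.99 -0.33  0.34 -0.02]
(-0.035, 0.036, 0.007, 35) 19.8333 [-0.32 -0.35 -2.44 -0.5   0.2   0.01]
(-0.035, 0.036, 0.006, 45) 20.1917 [ 0.11  0.16 -1.95 -0.63  0.2   0.02]
```

View pics/side8c.png

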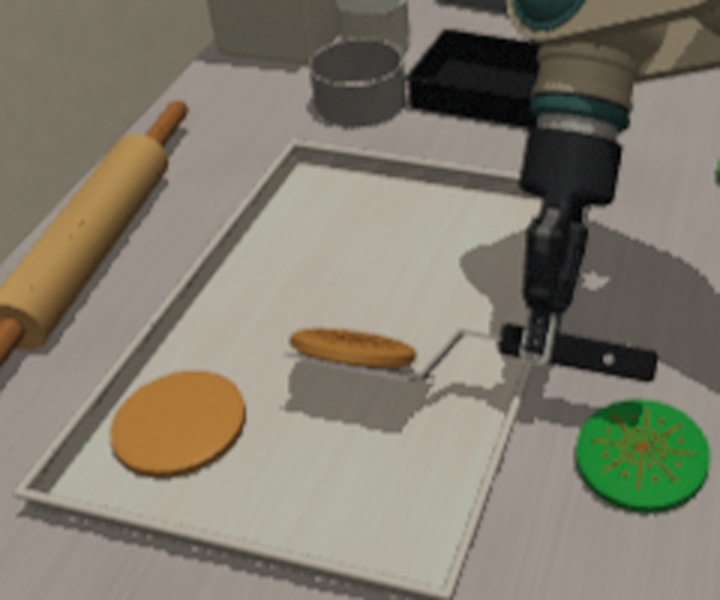

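View pics/top8.png

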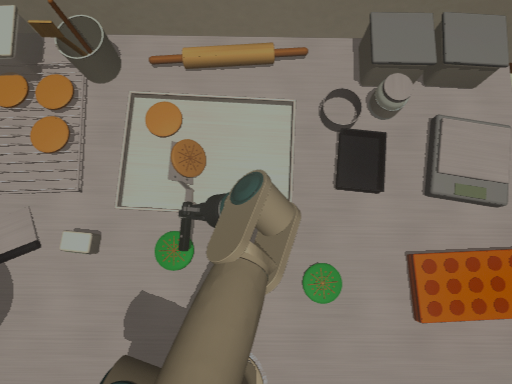

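Run:
```python
from h import *
X=-.035
for a in [(X,.036,.008,60),(X,.036,.02,70)]:
    env.move_l(*rp(*a),max_speed=.06); print(a,env.current_time_s(),ft(3).round(2))
snap("side",tag="9"); snap("top",tag="9")
a=cv2.imread("pics/side9.png")[130:330,80:320]; cv2.imwrite("pics/side9c.png",cv2.resize(a,None,fx=3,fy=3,interpolation=cv2.INTER_CUBIC))
```

```text
(-0.035, 0.036, 0.008, 60) 20.7333 [ 0.35  0.32 -2.52 -0.76  0.19 -0.  ]
(-0.035, 0.036, 0.02, 70) 21.1333 [ 0.04  0.49 -1.67 -0.82  0.19  0.02]
```

View pics/side9c.png

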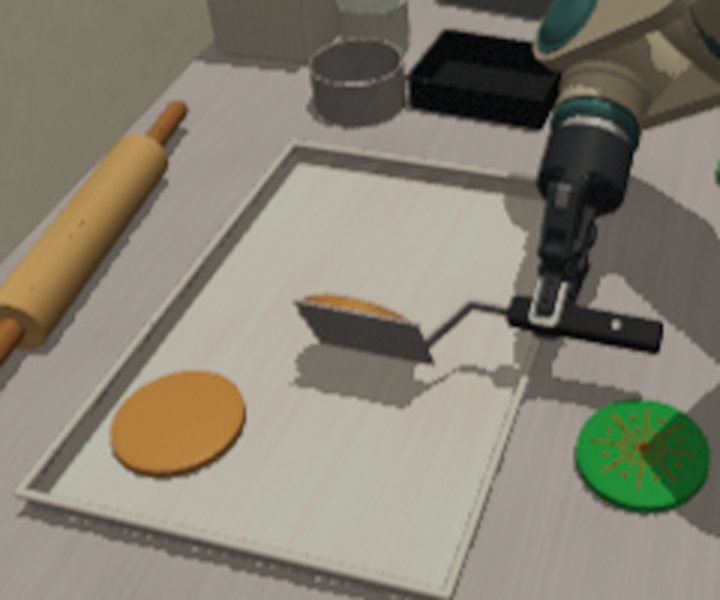

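View pics/top9.png

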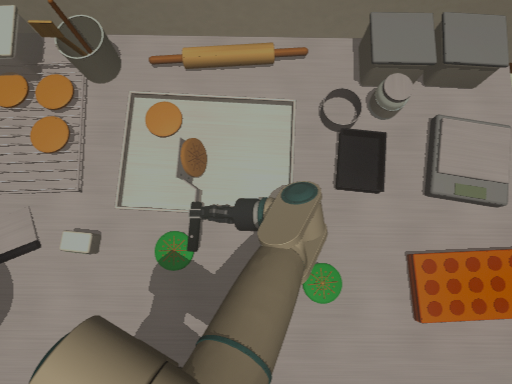

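Run:
```python
from h import *
X=-.035
env.move_l(*rp(X,.036,.042,80),max_speed=.06); print(env.current_time_s(),ft(3).round(2)); snap("top",tag="10a")
env.move_l(*rp(X,-.01,.045,84),max_speed=.07); env.pause(.3); print(env.current_time_s(),ft(3).round(2))
snap("side","top",tag="10")
a=cv2.imread("pics/side10.png")[130:330,80:320]; cv2.imwrite("pics/side10c.png",cv2.resize(a,None,fx=3,fy=3,interpolation=cv2.INTER_CUBIC))
```

```text
21.7583 [ 0.17  0.07 -2.01 -0.85  0.18  0.  ]
22.9917 [-0.5   0.42 -1.97 -0.8   0.19  0.01]
```

View pics/side10c.png

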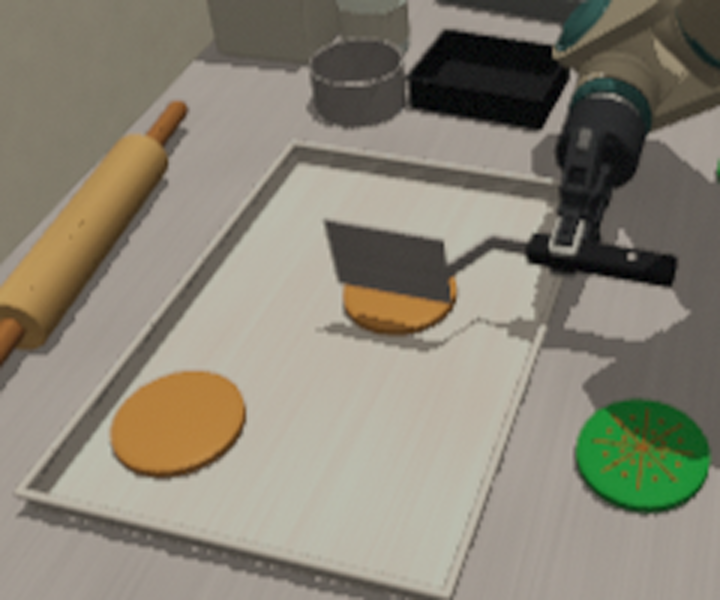

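View pics/top10.png

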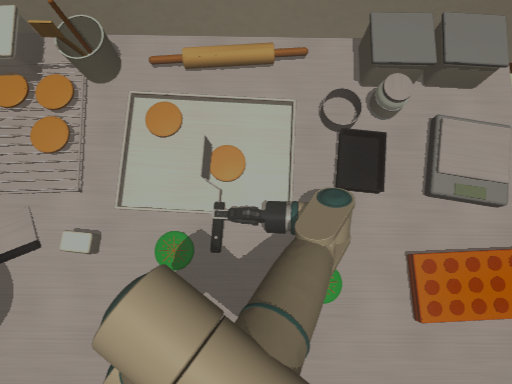

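Run:
```python
from h import *
X=-.035
env.move_l(*rp(X,-.005,.13,80),max_speed=.15)
B=[.5835,-.354,.002]; p,q=tool(B,-.08)
env.move_ptp(p+[-.03,.08,.16],q); print(env.current_time_s())
env.move_l(p+[0,0,.06],q,max_speed=.15); print(env.current_time_s(),(env.current_eef_pos()-p).round(4),ft(3).round(2))
snap("wrist","side","top",tag="11")
```

```text
24.925
25.95 [0.0002 0.0001 0.0606] [-0.75  0.27 -1.73  0.02  0.12  0.02]
```

View pics/wrist11.png

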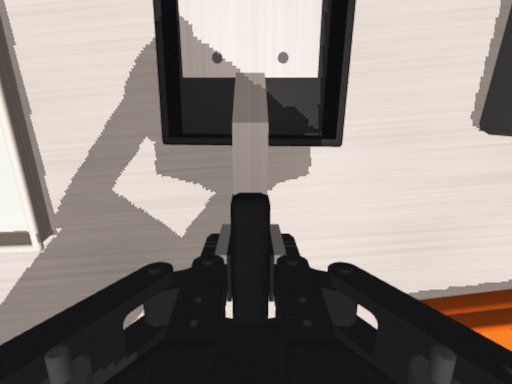

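View pics/top11.png

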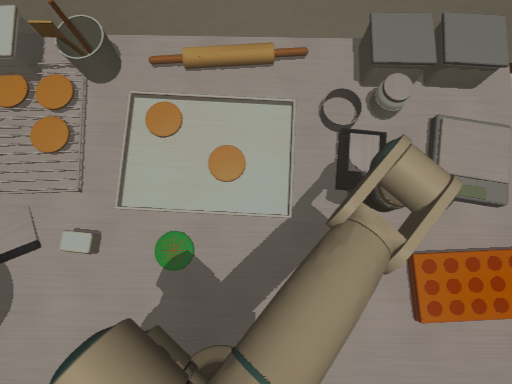

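View pics/side11.png

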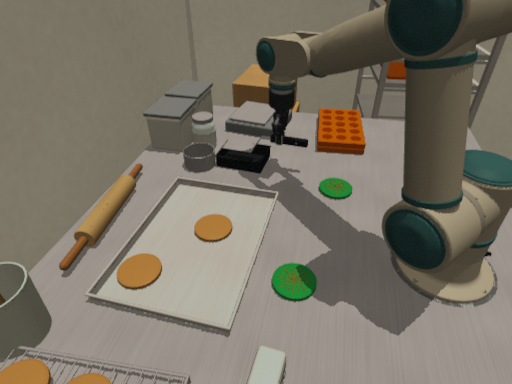

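Run:
```python
from h import *
B=[.5835,-.354,.002]; p,q=tool(B,-.08)
env.move_l(p+[0,0,.012],q,max_speed=.1)
for dz in(.006,.002,.0005): env.move_l(p+[0,0,dz],q,max_speed=.04); print(dz,ft(3).round(2))
env.move_gripper(.085); print(env.current_time_s(),env.current_gripper_width()); env.pause(.2)
env.move_l(p+[0,0,.03],q,max_speed=.06); env.move_l(p+[0,0,.15],q,max_speed=.2)
snap("wrist",tag="12")
t=env.current_joint_pos(); t[0]-=.6; env.movej(t); env.pause(.2)
snap("side","top",tag="12"); print(env.current_time_s())
p=cv2.imread("pics/top12.png"); c=env.camera_params("top"); hsv=cv2.cvtColor(p,cv2.COLOR_BGR2HSV)
m=cv2.inRange(hsv,(5,120,60),(25,255,255))
for k in cv2.findContours(m,cv2.RETR_EXTERNAL,cv2.CHAIN_APPROX_NONE)[0]:
    if cv2.contourArea(k)>200:
        e=cv2.fitEllipse(k)
        if 130<e[0][0]<290 and e[0][1]>90: w=ray(c,*e[0],.014); print(np.round(e[0],1),np.round(e[1],1),w.round(4),pos2pan(w).round(4))
a=cv2.imread("pics/top12.png")[80:250,105:420]; cv2.imwrite("pics/top12c.png",cv2.resize(a,None,fx=2.5,fy=2.5,interpolation=cv2.INTER_CUBIC))
```

```text
0.006 [ 0.15  0.29 -1.98  0.01  0.12 -0.01]
0.002 [ 0.01  0.14 -1.6   0.01  0.12  0.02]
0.0005 [-0.01 -0.1  -1.39 -0.04  0.06 -0.02]
28.3417 0.08474216399450396
31.5417
[226.4 162.8] [35.2 35.6] [ 0.5652 -0.0016  0.014 ] [-0.0234 -0.0505  0.014 ]
[163.4 118.8] [33.8 35.7] [0.6853 0.1726 0.014 ] [0.0896 0.1284 0.014 ]
```

View pics/top12c.png

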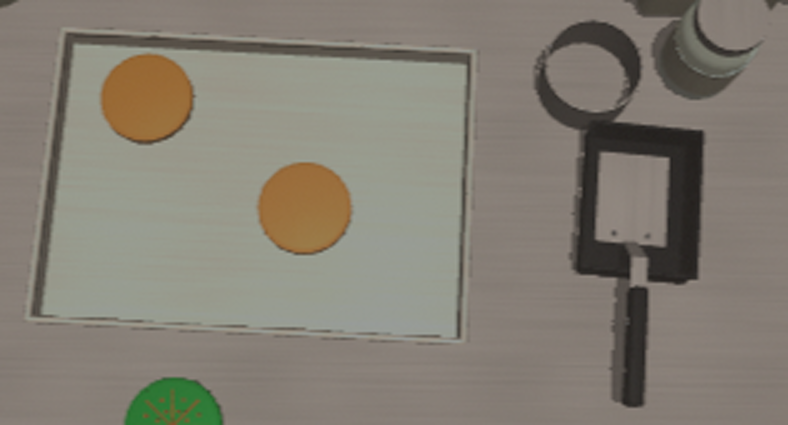

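View pics/wrist12.png

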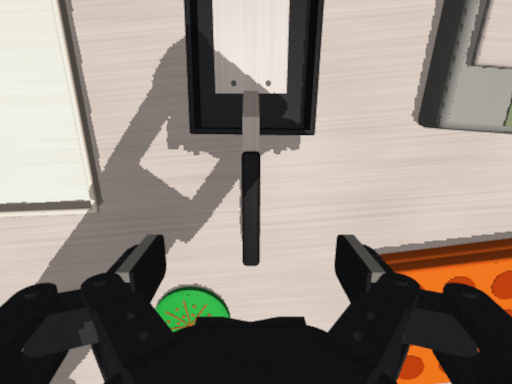

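View pics/side12.png

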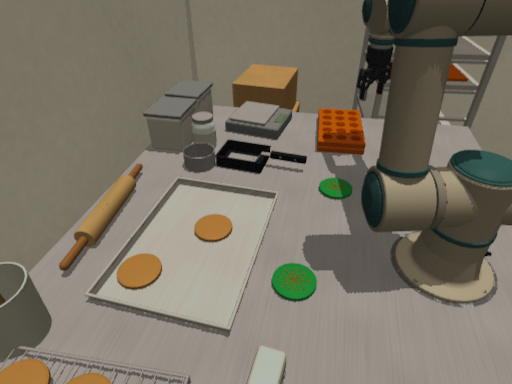

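Run:
```python
from h import *
env.sign_off(); print(env.current_time_s())
```

```text
the job is handed in; nothing more can be done
the job is handed in; nothing more can be done
```

The scored biscuit has been turned over and lies scored face down in the sheet. The turner is back in its tray, and the job was handed in at about 31.5 s of the 58 s allowed. `sign_off` gives no verdict, so I don't know how it was scored.

**How it was done:**
- I lifted the turner by its handle and touched the blade's edge lightly to the sheet's floor.
- The blade pushed the biscuit against the far rim and slid under it, with wrist forces of about 1 N.
- I carried the biscuit to the free middle of the sheet and rolled the blade right edge down to 80°. The biscuit's rim rested on the floor as it tipped.
- With the biscuit leaning on the blade, I pushed it past upright so it fell over. The gripper stayed well clear of the biscuit throughout.

**Last checks, from the final camera images:**
- **Turned biscuit:** plain face up and apparently flat, at about (-0.023, -0.051) m in the sheet's frame.
- **Other biscuit:** same pixel position as at the start (163.4, 118.8).
- **Sheet:** its edges look unmoved in the top view.
- **Turner:** released, blade on the tray floor as at the start.
- **Robot:** clear of everything.

No check failed or disagreed. I judged by eye that the biscuit and blade lie flat, and did not measure the angles.

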